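# Clear the imager and present the ball tray to it

### The job

The carton standing on the imager's window is in the way: stack it squarely on top of the column of two like cartons and let go of it. Then pick up the aluminium tray by its handle, keeping it level so that the loose steel ball never leaves its pocket, and hold it still and level with the ball's pocket centred about 5 cm above the middle of the imager's window. Finish while holding it there, not put down; leave the cup, timer and tape roll where they are.

Things in the scene. Friction and masses are not known exactly. Their poses are not given: they have to be found in the camera images.
- carton: closed small carton 56 x 56 x 48 mm high, about 0.09 kg, standing on the imager's window at the start. Origin at the centre of its underside, z up, x and y square to its sides
- column_upper: upper carton of the column, same size (56 x 56 x 48 mm high), loose on the lower carton. Origin at the centre of its underside; its top is 48 mm above. x and y square to its sides
- column_lower: lower carton of the column, same size, loose on the worktop. Origin at the centre of its underside. The column stands either to the left or to the right of the imager, the tray on the other side
- reader: desktop imager: low white box 120 x 120 x 40 mm high with a square glass window in a black frame in its top, fixed. Origin at the centre of its underside, z up
- window (a point): middle of the imager's glass window, on its top face (40 mm above the worktop)
- tray: aluminium tray plate 150 (x) x 64 (y) x 8 mm with a round pocket near each end (28 mm across, 2.5 mm deep, centres at x = +48 and -48 mm, y = 0) and a black bar handle over its middle. Loose, about 0.3 kg, balanced near its middle. Origin at the centre of its underside, x along its length towards the pocket with the ball, which is the end away from the robot at the start; z up
- tray_handle (a point): middle of the tray's handle bar, 43 mm above the tray's underside: the bar is 44 mm long along the tray's x, 12 mm thick along y and 26 mm high (30 to 56 mm above the underside), on two thin posts. Pinch it across its 12 mm from above, at its middle
- ball_pocket (a point): centre of the floor of the pocket that holds the ball, at x = +48 mm, y = 0, z = 5.5 mm in the tray's frame
- ball_center (a point): centre of the steel ball, 24 mm diameter, 56 g, loose in the pocket; it can roll about 7 mm each way inside and climbs out if the tray tips beyond about 35 degrees or is jerked
- cup: lidded specimen cup 60 mm wide, 72 mm high, loose bystander; origin at the centre of its underside
- the_timer: small white timer 68 x 62 x 19 mm lying flat, loose bystander; origin at the centre of its underside
- tape: roll of marking tape 60 mm wide, 18 mm high lying flat, loose bystander; origin at the centre of its underside
There are look-alikes about, which are no part of the job. Of the things like the part that bears ball_center, leave any that is pink; of the rest the smaller one is meant.

How it is judged:
On the way, in this order (a step that is already met when the one before it is completed fails the run):
1. the carton stands squarely on the column, released (horizontal distance between carton and column_upper below 0.01 m and height (world z) of carton between 0.09 and 0.102 m and angle between each of carton, column_upper, column_lower's own z axis and vertical below 0.08 rad and (angle between the x axis of carton and the x axis of column_upper, either way round below 0.17 rad or angle between the x axis of carton and the y axis of column_upper, either way round below 0.17 rad) and horizontal distance between column_upper and column_lower below 0.01 m and height (world z) of column_upper between 0.042 and 0.054 m and (angle between the x axis of column_upper and the x axis of column_lower, either way round below 0.17 rad or angle between the x axis of column_upper and the y axis of column_lower, either way round below 0.17 rad) and contact force between carton and the fingers below 0.1 N and linear speed of carton below 0.03 m/s), for 0.3 s.
2. the tray is lifted with the ball in its pocket (height (world z) of tray above 0.03 m and contact force between tray and the fingers above 1 N and distance between ball_center and ball_pocket below 0.022 m), for 0.2 s.
At the end, for the whole second after the job is handed in: Carton released on the column, each carton within 10 mm and 10 degrees of the one below. Tray held by the fingers alone, still, level within 5 degrees, underside 25 to 85 mm above the window, ball in its pocket, pocket centre within 18 mm of the window's middle (horizontal distance between carton and column_upper below 0.01 m and height (world z) of carton between 0.09 and 0.102 m and angle between each of carton, column_upper, column_lower's own z axis and vertical below 0.08 rad and (angle between the x axis of carton and the x axis of column_upper, either way round below 0.17 rad or angle between the x axis of carton and the y axis of column_upper, either way round below 0.17 rad) and horizontal distance between column_upper and column_lower below 0.01 m and height (world z) of column_upper between 0.042 and 0.054 m and (angle between the x axis of column_upper and the x axis of column_lower, either way round below 0.17 rad or angle between the x axis of column_upper and the y axis of column_lower, either way round below 0.17 rad) and contact force between carton and the fingers below 0.1 N and distance between ball_center and ball_pocket below 0.022 m and horizontal distance between ball_pocket and window below 0.018 m and height (world z) of tray between 0.065 and 0.125 m and angle between tray's own z axis and vertical below 0.09 rad and linear speed of tray below 0.03 m/s and angular speed of tray below 0.15 rad/s and contact force between tray and the fingers above 1 N and contact force between tray and reader below 0.1 N and contact force between tray and carton below 0.1 N and contact force between tray and column_upper below 0.1 N and contact force between tray and column_lower below 0.1 N and contact force between tray and cup below 0.1 N and contact force between tray and the_timer below 0.1 N); the arm keeps its last pose, push and grip.
It fails at once if the ball leaves its pocket (distance between ball_center and ball_pocket above 0.024 m).
It fails at once if a bystander (cup, timer or tape roll) is shifted more than 25 mm (distance of any of cup, the_timer, tape from where it was at the start of the episode above 0.025 m).
It also fails if it takes over 56 s, if anything falls off the work surface, if the arm or the gripper's body presses on something with over 40 N, if the wrist force passes 120 N, or if a joint passes its speed limit or range.

### The arm

A 6-joint arm with a two-finger parallel gripper is mounted at the origin on a cart in front of the work surface, level with it; the furniture and walls round the work are solid. World frame = base frame: x ahead of the robot, y to its left, z up, the work surface at z = 0. Lengths are in m, angles in rad, forces in N, time in s.
With the tool pointing down it reaches from about 0.275 to 1 m from the base axis. Payload 8.4 kg.
Tool frame: the origin (TCP) lies where the fingers leave the gripper's body, on its centre line; the fingertips stand ahead of it and the grasp point (between the pads) lies 54 mm ahead of it (arm.nose_length is the z of the fingertips in the tool frame, in m); z points along the fingers, y is the line along which they close (so a half turn about z gives the same grasp; the last joint's range is limited). The gripper opens to 85 mm and grips with 20 to 120 N. Pads are 22 mm wide; open, the fingers measure 114 mm over their backs; the gripper's body (76 mm by 85 mm) begins 54 mm behind the grasp point. The pads swing forward as they close: fully open they stand 13 mm farther back than shut.
Start: joints at [1.232, 0.353, 1.633, -0, 1.155, -0.002], TCP at [0.207, 0.59, 0.304] pointing down, gripper open.
Joint ranges: [-2.63, 2.63], [-0.92, 2.1], [0.06, 2.66], [-1.3, 4.44], [0, 2.69], [-3.02, 3.02]. Speed limits (rad/s): [2.22, 2.22, 2.79, 3.14, 3.14, 3.14].

### API

Orientations are given as a unit quaternion [w, x, y, z].
In Python, from plant import arm gives the robot as it stands. The module is installed in compiled form; this text tells all that it offers. Calls block until the motion is done:
- arm.reach(position, orientation): joint-space move of the TCP to a pose.
- arm.line_to(position, rate=0.15, frame=None): straight line of the TCP; frame=None keeps the orientation; rate is the mean speed in m/s.
- arm.movej(angles): joint-space move.
- arm.set_gripper(opening, newtons=None): finger opening in m; newtons is the grip in N (None keeps the last); returns when the fingers have stopped.
- arm.wait(seconds).
- arm.inverse_kinematics(position, orientation): joint angles nearest the present ones, or None.
- arm.capture(name): name is "scene" or "side" or "wrist"; returns a dict with "img" (480x640x3 uint8, red, green, blue), "depth" (480x640 float32, m along the optical axis (not along the pixel's ray), 0 where there is no reading), "fx", "fy", "cx", "cy" (pixels), "cam_to_world" (4x4, takes a point from camera to world coordinates); the wrist camera has in their place "tool_from_camera" (4x4, takes a point from camera to tool coordinates, whose origin is the TCP and whose axes are the flange's). Camera axes: x right, y down, z forward; pixel columns grow to the right and rows downward; lengths in m; the calibration is good to about 2 mm. A picture is of the moment at which its call begins: read the wrist's pose just before it.
A pose or a line that the arm cannot do raises arm.MotionError and nothing moves.
- arm.sign_off(): hands the job in; it is judged then, once.
Readings, each from a call of its own:
- arm.current_t(): time.
- arm.current_qpos(): joint angles.
- arm.current_joint_vel(): joint speeds.
- arm.current_effort(): joint torques, N m.
- arm.current_eef_pos(): TCP position.
- arm.current_tcp_rot(): TCP orientation.
- arm.current_ft_force(): force on the tool from outside, world axes, zero at the start.
- arm.current_torque(): the same for the moment, N m.
- arm.current_finger_gap(): finger opening in m.
- arm.current_finger_force(): force on a finger pad.
Only numpy, scipy, OpenCV 4.12 (cv2) and the standard library are available. Lean on these libraries where they do the work, as an engineer would, in place of code of your own. Each camera call takes 0.05 s, during which the arm holds its last target. There are 200 camera calls.

## Working session

There is one attempt and no reset: what is moved stays moved. The work goes in short steps, each a Python script; the robot and the scene stay as the last script left them, time stands still between calls to the robot, and variables do not carry over. Pictures are saved under pics/ and viewed, at most 10 in all, crops included, and the job is handed in when it is done.

```bash
mkdir -p pics
cat > h.py <<'E'
import numpy as np, cv2
from plant import arm
def snap(name,fn):
    c=arm.capture(name); cv2.imwrite(f'pics/{fn}.png',c['img'][:,:,::-1]); np.savez(f'pics/{fn}.npz',**c); return c
def cloud(c,T=None):
    T=c['cam_to_world'] if T is None else T
    d=c['depth']; v,u=np.mgrid[:480,:640]
    p=np.stack([(u-c['cx'])/c['fx']*d,(v-c['cy'])/c['fy']*d,d,np.ones_like(d)],-1)@T.T
    p=p[...,:3]; p[d==0]=np.nan; return p
E
python3 - <<'E'
from h import *
for n in('scene','side'):
    c=snap(n,n+'0'); print(c['cam_to_world'].round(3).tolist(),c['fx'])
print(arm.current_tcp_rot(),arm.nose_length,arm.current_t())
E
```

```text
[[-0.849, -0.359, 0.386, 0.03], [-0.527, 0.6, -0.601, 1.019], [-0.016, -0.715, -0.699, 0.959], [0.0, 0.0, 0.0, 1.0]] 617.3023849444849
[[-0.915, -0.217, 0.339, 0.178], [-0.402, 0.523, -0.752, 0.97], [-0.014, -0.824, -0.566, 0.598], [0.0, 0.0, 0.0, 1.0]] 527.4085116323997
[-1.21955514e-04  1.67606915e-01  9.85853702e-01 -6.20275521e-04] 0.0726 0.1
```

View pics/scene0.png

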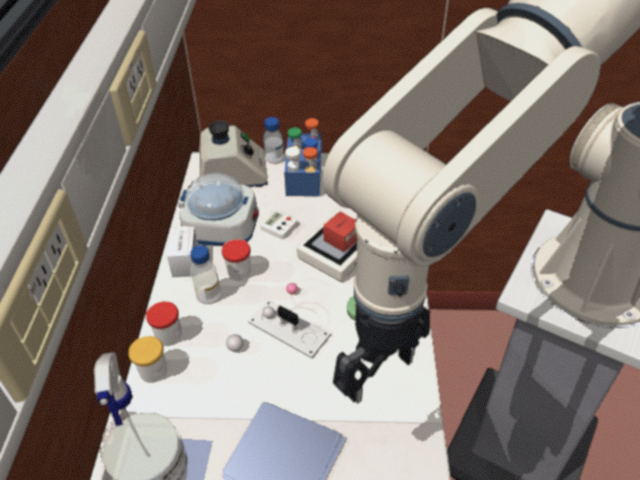

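View pics/side0.png

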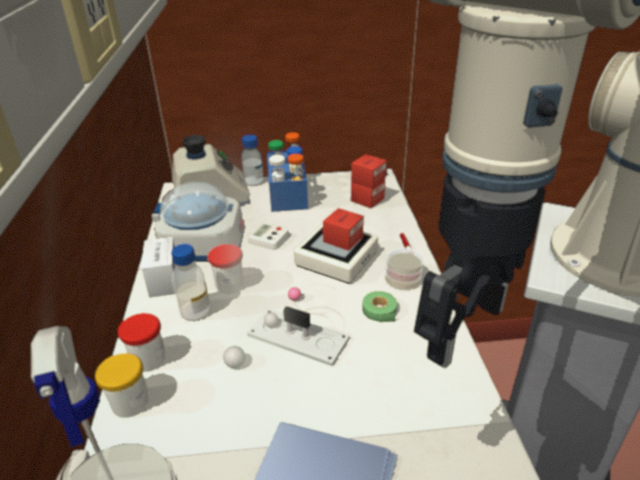

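The side view shows the carton on the imager at about (343,228), the column at (368,180), and the tray at (298,333) with its ball at (270,318) and handle at (297,317). The pink ball (294,293) and the larger grey ball (234,356) are decoys.

```bash
cat > m.py <<'E'
from h import *
def rect(q,name):
    q=q[np.isfinite(q).all(1)]
    r=cv2.minAreaRect((q[:,:2]*1000).astype(np.float32)); print(name,len(q),'c',np.round(r[0],1),'size',np.round(r[1],1),'ang',round(r[2],1),'z',np.percentile(q[:,2],[5,50,95]).round(4))
for n in('scene','side'):
    c=dict(np.load(f'pics/{n}0.npz')); p=cloud(c); hsv=cv2.cvtColor(c['img'],cv2.COLOR_RGB2HSV)
    v,u=np.mgrid[:480,:640]
    win=lambda a,b,cc,d:(u>=a)&(u<=cc)&(v>=b)&(v<=d)
    def w(W,lo,hi,name):
        m=W&(p[...,2]>lo)&(p[...,2]<hi)
        m=cv2.erode(m.astype(np.uint8),np.ones((2,2)))>0
        if m.sum()>4: rect(p[m],n+' '+name)
    if n=='side':
        w(win(318,200,368,255),.08,.096,'carton top'); w(win(345,150,392,210),.086,.105,'column top')
        w(win(285,215,385,285),.034,.046,'reader top'); w(win(240,300,355,365),.005,.012,'tray plate'); w(win(282,304,312,330),.048,.065,'handle'); w(win(260,308,280,328),.014,.04,'ball')
        w(win(380,245,425,290),.01,.09,'cup'); w(win(360,288,400,322),.012,.03,'tape');w(win(245,220,292,250),.012,.03,'timer')
        w(win(285,285,305,302),.005,.03,'pink');w(win(220,342,248,370),.008,.04,'grey');w(win(205,240,245,300),.03,.1,'redjar')
    else:
        w(win(318,205,360,255),.08,.096,'carton top'); w(win(245,300,332,356),.005,.012,'tray plate'); w(win(275,303,302,330),.048,.065,'handle'); w(win(260,304,275,320),.014,.04,'ball');w(win(295,205,365,280),.034,.046,'reader top')
E
python3 m.py
```

```text
scene carton top 477 c [482.1 211.8] size [56.4 55.2] ang 81.2 z [0.083  0.0864 0.0895]
scene tray plate 732 c [466.7 439.8] size [ 63.5 149. ] ang 87.6 z [0.0053 0.0073 0.0102]
scene handle 105 c [466.2 440.7] size [10.4 40.6] ang 86.3 z [0.0508 0.0543 0.0574]
scene ball 87 c [513.2 439.1] size [19.8 16. ] ang 40.2 z [0.0168 0.0238 0.0287]
scene reader top 1142 c [491.  227.4] size [111.1 118.3] ang 83.1 z [0.036  0.039  0.0421]
side carton top 558 c [481.4 209.1] size [55.8 56.1] ang 82.3 z [0.0819 0.0872 0.0889]
side column top 358 c [511.2 -13.5] size [58.4 54.1] ang 75.5 z [0.0883 0.0949 0.0967]
side reader top 1506 c [488.7 221.6] size [119.3 117.5] ang 84.5 z [0.0359 0.0397 0.0417]
side tray plate 1832 c [465.9 437.8] size [ 64.7 149.2] ang 87.4 z [0.0058 0.0076 0.0095]
side handle 166 c [464.6 438.8] size [11.3 41. ] ang 89.9 z [0.0491 0.0544 0.0569]
side ball 135 c [512.7 436.1] size [20.5 15. ] ang 57.8 z [0.0155 0.0235 0.0288]
side cup 1190 c [351.4 205.7] size [119.7  63.6] ang 80.9 z [0.0141 0.0434 0.0461]
side tape 559 c [367.1 326.6] size [54.9 57.2] ang 18.8 z [0.0138 0.0172 0.019 ]
side timer 475 c [641.8 211. ] size [57.2 62.4] ang 88.4 z [0.0137 0.0166 0.0189]
side pink 123 c [509.7 358.6] size [20.5 15.7] ang 25.2 z [0.0085 0.0167 0.0229]
side grey 344 c [523.9 528.5] size [30.4 22.3] ang 54.0 z [0.0128 0.0254 0.0326]
side redjar 1213 c [646.7 360.5] size [ 66.3 166.8] ang 34.2 z [0.0331 0.0641 0.0732]
```

```bash
cat >> h.py <<'E'
from scipy.spatial.transform import Rotation as R
def q(deg):
    a=np.radians(deg)/2; return [0,-np.sin(a),np.cos(a),0]
def wsnap(fn):
    P=arm.current_eef_pos(); o=np.array(arm.current_tcp_rot())
    c=snap('wrist',fn); T=np.eye(4); T[:3,:3]=R.from_quat(o[[1,2,3,0]]).as_matrix(); T[:3,3]=P
    return c,cloud(c,T@c['tool_from_camera'])
def rect(m,p,name):
    n,l,s,_=cv2.connectedComponentsWithStats(m.astype(np.uint8))
    m=l==1+np.argmax(s[1:,4]); k=p[m]
    r=cv2.minAreaRect((k[:,:2]*1000).astype(np.float32)); print(name,len(k),np.round(r[0],1),np.round(r[1],1),round(r[2],1),'z',np.percentile(k[:,2],[5,50,95]).round(4)); return r
E
python3 - <<'E'
from h import *
print(arm.current_t())
arm.reach([.475,.21,.30],q(-8)); print(arm.current_t(),arm.current_eef_pos())
c,p=wsnap('w1'); z=p[...,2]; rect((z>.08)&(z<.096),p,'carton'); rect((z>.034)&(z<.046),p,'reader'); rect((z>.048)&(z<.09),p,'any>48')
arm.reach([.511,-.013,.30],q(-12)); print(arm.current_t())
c,p=wsnap('w2'); z=p[...,2]; rect((z>.088)&(z<.106),p,'column');rect((z>.04)&(z<.106),p,'colall')
a=cv2.imread('pics/w1.png');b=cv2.imread('pics/w2.png'); cv2.imwrite('pics/w12.png',cv2.resize(np.hstack([a,b]),(800,300)))
E
```

```text
0.1
1.8 [0.4749211  0.21068936 0.30004621]
carton 5707 [483.3 207.5] [56.2 56.7] 81.6 z [0.0872 0.0886 0.0898]
reader 12343 [490.9 219.8] [120.3 119. ] 84.1 z [0.0385 0.0408 0.0422]
any>48 6008 [483.2 207.5] [56.1 56.8] 81.5 z [0.0701 0.0885 0.0896]
2.75
column 6069 [514. -16.] [56.1 56.6] 76.7 z [0.0953 0.0966 0.0978]
colall 15135 [489.8 209.1] [ 97.4 117.6] 86.1 z [0.0402 0.0445 0.0892]
```

View pics/w12.png

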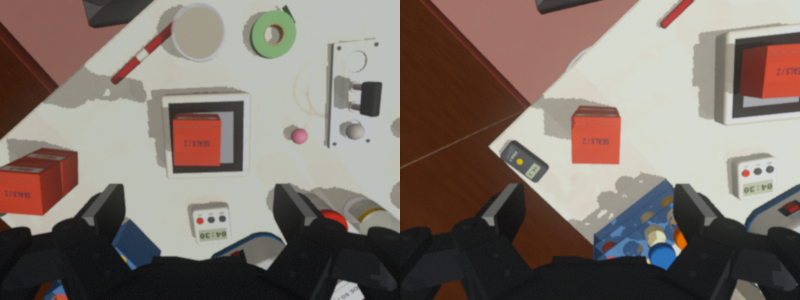

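The left half (over the imager) shows the carton on the window, and the right half shows the column at about (597,135) with free space around it. The wrist measurements agree with the given sizes, so I'll go ahead and stack.

Run:
```python
from h import *
C=[.4833,.2075];D=[.514,-.016]
arm.set_gripper(.085)
arm.reach([*C,.20],q(-8.5)); arm.line_to([*C,.118],.1)
print('down',arm.current_eef_pos(),arm.current_ft_force())
arm.set_gripper(.05,30); print('gap',arm.current_finger_gap(),arm.current_finger_force(),arm.current_t())
arm.line_to([*C,.25],.12)
arm.reach([*D,.25],q(-13.3)); print(arm.current_finger_gap(),arm.current_t())
arm.line_to([*D,.20],.12); arm.line_to([*D,.1755],.04)
print(arm.current_eef_pos(),arm.current_ft_force(),arm.current_t())
snap('side','s1')
```

```text
down [0.48371595 0.20755704 0.11848074] [-0.58614124 -0.46768946 -0.08208621]
gap 0.05576771358793644 32.61056900024414 5.325
0.055526016783781385 7.475
[ 0.51396605 -0.01603652  0.17535228] [ 0.21270143 -0.04830987 -1.20173498] 8.8
```

```bash
python3 -c "
import cv2
a=cv2.imread('pics/s1.png')[80:260,280:460];cv2.imwrite('pics/s1c.png',cv2.resize(a,(540,540),interpolation=2))"
```

```text
(no output)
```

View pics/s1c.png

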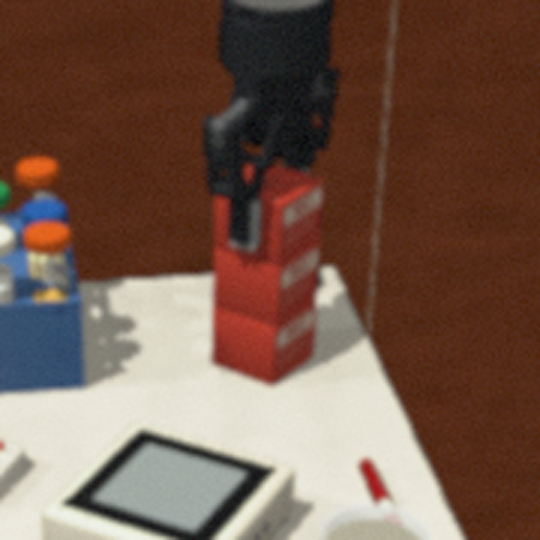

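The carton sits directly over the column with its edges lined up, just above contact. Next: lower until it touches, release, back off and check.

Run:
```python
from h import *
D=[.514,-.016]
z=.1755; f0=arm.current_ft_force()[2]
while z>.172 and arm.current_ft_force()[2]-f0<1.5:
    z-=.0005; arm.line_to([*D,z],.02)
print(z,arm.current_ft_force(),f0)
arm.set_gripper(.085); arm.line_to([*D,.30],.15); print(arm.current_t(),arm.current_finger_gap())
c,p=wsnap('w3'); zz=p[...,2]; m=np.abs(p[...,:2]-D).max(-1)<.06
rect(m&(zz>.135)&(zz<.155),p,'top'); 
for lo,hi in((.105,.135),(.058,.09),(.012,.04)):
    k=m&(zz>lo)&(zz<hi); print(k.sum(), np.nanmin(p[k][:,:2],0),np.nanmax(p[k][:,:2],0)) if k.any() else 0
arm.reach([.47,.33,.30],q(-5))
c,p=wsnap('w4'); zz=p[...,2]
r=np.linalg.norm(p[...,:2]-[.491,.22],axis=-1)<.1
rect(r&(zz>.034)&(zz<.046),p,'reader')
arm.reach([.46,.438,.30],q(-3)); print(arm.current_t())
c,p=wsnap('w5'); zz=p[...,2]; m=np.linalg.norm(p[...,:2]-[.466,.439],axis=-1)<.095
rect(m&(zz>.005)&(zz<.062),p,'tray'); rect(m&(zz>.045)&(zz<.065),p,'handle')
b=m&(p[...,0]>.49)&(zz>.015); print('ball',np.median(p[b],0),np.nanmax(p[b],0),b.sum())
a=cv2.imread('pics/w3.png');b=cv2.imread('pics/w5.png'); cv2.imwrite('pics/w35.png',cv2.resize(np.hstack([a,b]),(800,300)))
```

```text
0.1745 [0.79537787 0.4766839  1.47430083] -0.5804888476022565
10.7417 0.08507962548503194
top 8784 [514.  -15.3] [56.1 56.9] 76.5 z [0.1433 0.1446 0.1458]
644 [ 0.48045943 -0.03592549] [0.49358142 0.01776129]
440 [ 0.48063653 -0.0366522 ] [0.49349392 0.01704107]
239 [ 0.47992139 -0.03483604] [0.49376815 0.01778739]
reader 17833 [491.1 220.4] [119.1 119.2] 84.0 z [0.0389 0.041  0.0424]
12.6667
tray 10908 [467.7 436.8] [ 64.1 150.3] 87.8 z [0.0063 0.0086 0.0555]
handle 786 [467.  436.8] [11.6 43.5] 87.2 z [0.0531 0.0561 0.0575]
ball [0.51396358 0.43258375 0.02365635] [0.53006304 0.5215533  0.03141998] 926
```

View pics/w35.png

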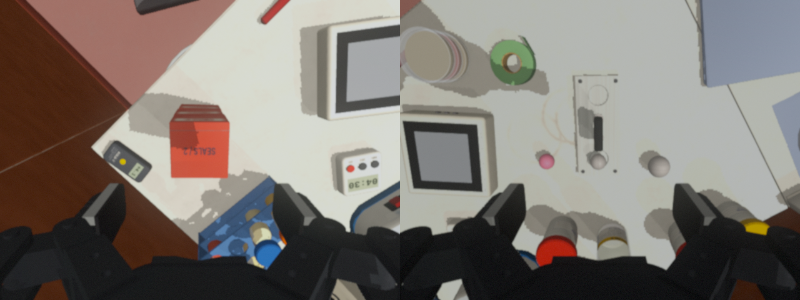

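The stack is square: the top is at (514,−15.3) mm, z 0.1446, with the three faces in line. The ball is in the tray's far pocket, the handle lies along x, and both sides of it are clear for the fingers.

Run:
```python
from h import *
H=[.4673,.4368]
c=dict(np.load('pics/w4.npz'))
arm.set_gripper(.05,60)
arm.reach([*H,.18],q(-2.3)); arm.line_to([*H,.097],.06)
print(arm.current_eef_pos(),arm.current_ft_force())
arm.set_gripper(.022); arm.set_gripper(.006,60); print(arm.current_finger_gap(),arm.current_finger_force(),arm.current_t())
arm.line_to([*H,.112],.02); arm.line_to([*H,.137],.03)
arm.wait(.3); print(arm.current_eef_pos(),arm.current_ft_force(),arm.current_torque(),arm.current_finger_gap(),arm.current_t())
snap('side','s2')
a=cv2.imread('pics/s2.png')[240:390,200:400];cv2.imwrite('pics/s2c.png',cv2.resize(a,(800,600),interpolation=2))
```

```text
[0.46748089 0.43699161 0.09743567] [-0.18413118  0.43743681 -0.19395676]
0.011302691542688217 59.44425702095032 15.8667
[0.46721652 0.43673995 0.1368181 ] [-0.2713698  -0.06407044 -3.06074111] [ 0.01485775  0.04402337 -0.00805518] 0.011094023860480943 18.05
```

View pics/s2c.png

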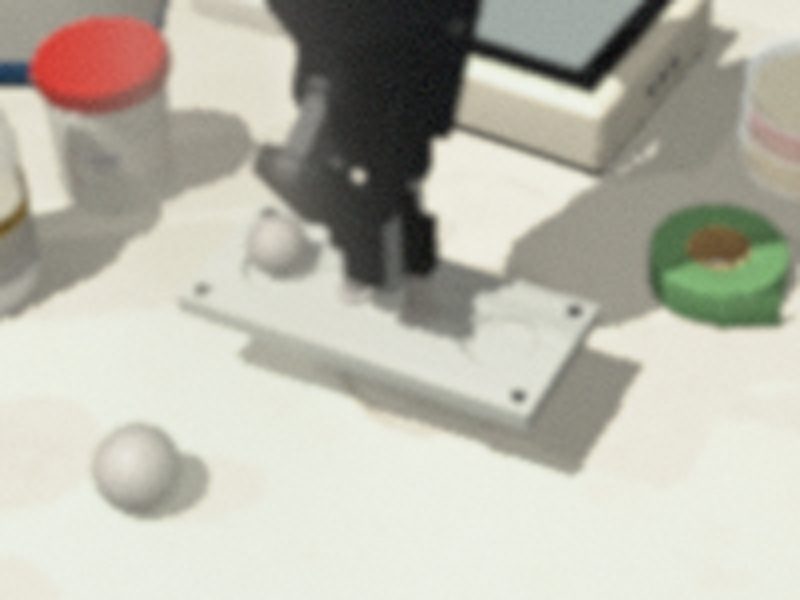

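The tray is lifted, looks level, and the ball is in its pocket. Next: raise it, carry it slowly over the window, then check with the side and scene depth.

Run:
```python
from h import *
H=[.4672,.4367]
arm.line_to([*H,.203],.04); arm.line_to([.4428,.2223,.203],.06); arm.line_to([.4428,.2223,.190],.03); arm.wait(.5)
print(arm.current_eef_pos(),arm.current_ft_force(),arm.current_finger_gap(),arm.current_t())
for n in('side','scene'):
    c=snap(n,n+'3'); p=cloud(c); z=p[...,2]
    m=(z>.088)&(z<.112)&(np.abs(p[...,0]-.443)<.09)&(np.abs(p[...,1]-.222)<.05)
    try:
        rect(m,p,'plate'); k=p[m]; A=np.c_[k[:,:2],np.ones(len(k))]; print('slope',np.linalg.lstsq(A,k[:,2],rcond=None)[0])
    except Exception as e: print(e)
a=cv2.imread('pics/side3.png')[130:310,250:490];cv2.imwrite('pics/s3c.png',cv2.resize(a,(800,600),interpolation=2))
```

```text
[0.44282755 0.22229251 0.19005237] [-0.05002478  0.51578729 -3.13966963] 0.01090131738887691 24.7333
plate 1790 [442.4 223. ] [ 70.1 151.4] 87.9 z [0.0946 0.1001 0.1032]
slope [ 0.0092182  -0.04086546  0.10529419]
plate 1574 [443.9 225.1] [ 69.8 151.9] 88.5 z [0.0941 0.0993 0.1031]
slope [ 0.00752053 -0.02527025  0.10178419]
```

View pics/s3c.png

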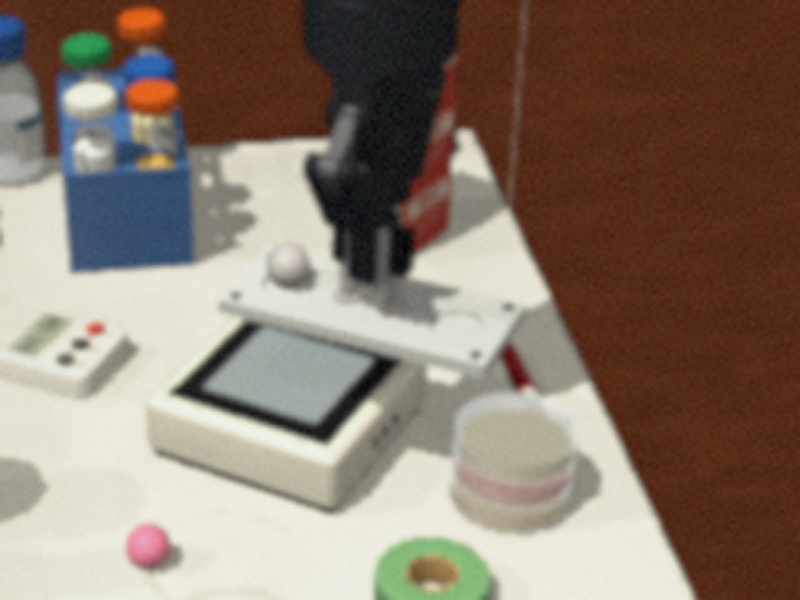

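The tray is level over the imager with the ball in its pocket, clear of the cup and the imager. The pocket is at about (0.491, 0.221), against a window centre of (0.491, 0.220).

```bash
python3 -c "
from plant import arm
print(arm.current_joint_vel()); print(arm.sign_off(), arm.current_t())"
```

```text
[-0.00014443  0.0016824  -0.00113114 -0.001557    0.00125741  0.00017114]
the job is handed in; nothing more can be done
the job is handed in; nothing more can be done
```

I stacked the carton squarely on the column and released it. The tray is held level and still with the ball in its pocket, about 5 cm above the window and within a few mm of its middle by camera. The job is handed in; the sign-off returned no verdict.

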